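Wind the music box and hold its cover ready for the screws

ROBOT

A 6-joint arm with a two-finger parallel gripper is mounted at the origin on the work surface. World frame = base frame: x ahead of the robot, y to its left, z up, the work surface at z = 0. Lengths are in m, angles in rad, forces in N, time in s.
With the tool pointing down it reaches from about 0.2 to 0.875 m from the base axis. Payload 3.4 kg.
Tool frame: the origin (TCP) lies between the finger pads; the fingertips stand 25 mm ahead of it and the grasp point (between the pads) lies 6 mm ahead of it (r.nose_length is the z of the fingertips in the tool frame, in m); z points along the fingers, y is the line along which they close (so a half turn about z gives the same grasp; the last joint's range is limited). The gripper opens to 94 mm and grips with 3 to 60 N. Pads are 16 mm wide; open, the fingers measure 119 mm over their backs; the gripper's body (75 mm by 177 mm) begins 78 mm behind the grasp point.
Start: joints at [1.119, 0.276, 1.505, -0, 1.361, -0.121], TCP at [0.187, 0.544, 0.192] pointing down, gripper open.
Joint ranges: [-2.89, 2.89], [-0.75, 2.08], [0.22, 2.7], [-1.18, 4.32], [0.11, 2.71], [-2.7, 2.7]. Speed limits (rad/s): [2.57, 2.57, 3.14, 3.14, 3.14, 3.14].

INTERFACE

Orientations are given as a unit quaternion [w, x, y, z].
In Python, from plant import r, gripper_to, inverse_kinematics, vision, models, telemetry gives the robot as it stands. Calls block until the motion is done:
- r.move_to(position, orientation): joint-space move of the TCP to a pose.
- r.move_l(position, rot=None, vel=0.15, guard=None): straight line of the TCP; rot=None keeps the orientation; vel is the mean speed in m/s. With guard (N) it stops when the force on the tool has changed by that much, and returns True; else False.
- r.movej(angles): joint-space move.
- gripper_to(opening, f_grip=None): finger opening in m; f_grip is the grip in N (None keeps the last); returns when the fingers have stopped.
- r.hold(seconds).
- inverse_kinematics(position, orientation): joint angles nearest the present ones, or None.
- vision.snapshot(name): name is "side" or "top"; returns the picture (400x640x3 uint8, red, green, blue); there is no depth.
- vision.get_calibration(name): a dict with "fx", "fy", "cx", "cy" (pixels), "D" ([k1, k2, p1, p2, k3] as OpenCV has them; the pictures are not rectified), "position" and "orientation" of the camera in the world. Camera axes: x right, y down, z forward; pixel columns grow to the right and rows downward; lengths in m; the calibration is good to about 2 mm. A picture is of the moment at which its call begins. get_calibration takes no time and is no camera call.
A pose or a line that the arm cannot do raises r.PlanningError and nothing moves.
- r.sign_off(): hands the job in; it is judged then, once.
Trained networks look in the newest picture that a camera, given by its name, has taken for a name from the list of things; names that differ only in an ending like _2 or _b are one class to them, and where a whole thing is asked for, a point or a joint stands for the part that bears it (a point fixed in the world has none). Each returns a list of dicts, best first, with "score" (0 to 1); they miss things now and then, are a little off and sometimes report something else, mostly with a low value. They report only what shows in the picture. A call takes as long as a camera call. They do not tell look-alikes from the thing itself.
- models.boxes_of(thing, camera): "at" ([x, y, z] in m, in world coordinates, good to about 4 mm: the middle of the surface that is visible of it).
- models.regions_of(thing, camera): "pixels" (400x640 bool, what is visible of it).
- models.mark_of(thing, camera): "at" ([x, y, z] in m, in world coordinates, good to about 4 mm: a listed point, or the origin of a listed thing).
Readings, each from a call of its own:
- telemetry.current_t(): time.
- telemetry.current_joints(): joint angles.
- telemetry.current_dq(): joint speeds.
- telemetry.current_joint_efforts(): joint torques, N m.
- telemetry.current_ee_pos(): TCP position.
- telemetry.current_tool_rot(): TCP orientation.
- telemetry.current_wrist_force(): force on the tool from outside, world axes, zero at the start.
- telemetry.current_torque(): the same for the moment, N m.
- telemetry.current_opening(): finger opening in m.
- telemetry.current_finger_force(): force on a finger pad.
Only numpy, scipy, OpenCV 4.12 (cv2) and the standard library are available. Lean on these libraries where they do the work, as an engineer would, in place of code of your own. Each camera call takes 0.05 s, during which the arm holds its last target. There are 200 camera calls.

TASK

Wind the brass key of the open music box clockwise (seen from above) until it stops, which takes more than one grasp, then take the blue cover plate by its wooden handle and hold it level, hovering about 15 mm above the rim of the wooden case without touching it, its four holes over the four brass threaded inserts so that each insert's bore shows whole through its hole (either way round will do). Finish while still holding the cover still in the air, and leave the other things on the bench where they are.

Things in the scene. Friction and masses are not known exactly. Their poses are not given: they have to be found in the camera images.
- case: dark wooden case, open-topped, fixed on the left or right: 150 (its x) by 200 mm (its y), rim 70 mm above the bench, walls 9 mm. Origin: centre of underside, z up. 26 mm square posts fill its inner corners; on each, flush with the rim, a brass insert (13 mm, 6 mm bore) at x = +-62, y = +-87 mm. The key stands at the centre; brass movement around it up to 33 mm above the bench
- insert_a (a point): mouth of the threaded insert at x = +62, y = +87 mm of the case, at rim height; axes as the case
- insert_b (a point): mouth of the diagonally opposite insert, at x = -62, y = -87 mm of the case; axes as the case
- winding_key (a joint): angle of the winding key, rad, growing as it is wound clockwise seen from above: 0 unwound, stop at 3.0 (fully wound). At 0 the key's wide blade lies along the case's x. Turning takes 0.09 N m of friction plus a spring of 0.02 N m per rad; the key stays where it is left when released
- key_grip (a point): centre of the key's flat upright brass blade, 53 mm above the bench (17 mm below the rim), on the key's upright axis at the centre of the case. Blade 36 mm wide (along the point's x, turning with the key), 8 mm thick (along its y), 26 mm tall; z up. Pinch it across its thickness from above
- cover_grip (a point): centre of the light wooden handle bar of the loose blue cover, 49 mm above its underside. Bar along the cover's x: 98 long, 14 wide, 16 mm tall, 33 mm free height beneath, posts 84 mm apart. Axes are the cover's, z up. Plate 150 (x) by 200 (y) by 8 mm, 0.18 to 0.35 kg, centred under the bar, at first flat on the bench on the other side; 14 mm holes at x = +-62, y = +-87 mm
- hole_a (a point): centre of the cover's hole at x = +62, y = +87 mm from the cover's centre, at the underside of the plate; axes as the cover
- hole_b (a point): centre of the diagonally opposite hole, at x = -62, y = -87 mm, at the underside of the plate; axes as the cover
- screwdriver: red-handled screwdriver, 190 mm long, lying between the case and the cover; a bystander, to be left alone
- glue: white glue bottle, 56 mm across, 160 mm tall; a bystander, to be left alone
- screw_jar: small jar of brass screws, 60 mm across, 70 mm tall; a bystander, to be left alone
- sander: red and black palm sander, about 190 x 90 x 123 mm; a bystander, to be left alone
- sanding_block: cork sanding block, 110 x 60 x 36 mm; a bystander, to be left alone
- offcut: wooden offcut, 160 x 60 x 22 mm; a bystander, to be left alone
- mug: blue mug, 80 mm across, 90 mm tall; a bystander, to be left alone
Mind the look-alikes: they are no part of the job. Of the things that look like the part that bears cover_grip, the larger one is meant.

How it is judged:
On the way:
1. the key is wound to its stop (within 0.3 rad) while the cover still lies where it was (value of joint winding_key above 2.7 rad and distance of cover_grip from where it was at the start of the episode below 0.03 m), for 0.2 s.
At the end, for the whole second after the job is handed in: Key within 0.35 rad of its stop; the fingers hold the cover still and level within 0.08 rad, its underside 6 to 25 mm above the rim at two opposite holes, these within 5 mm horizontally of the inserts (either way round), touching neither case nor key (value of joint winding_key above 2.65 rad and ((horizontal distance between hole_a and insert_a below 0.005 m and horizontal distance between hole_b and insert_b below 0.005 m) or (horizontal distance between hole_a and insert_b below 0.005 m and horizontal distance between hole_b and insert_a below 0.005 m)) and z of hole_a in the frame of case between 0.076 and 0.095 m and z of hole_b in the frame of case between 0.076 and 0.095 m and angle between cover_grip's own z axis and vertical below 0.08 rad and contact force between the fingers and cover above 1 N and contact force between cover and case below 0.05 N and linear speed of cover below 0.02 m/s); the arm keeps its last pose, push and grip.
It fails at once if a bystander was pushed more than 40 mm or the glue bottle, jar or mug knocked over (distance of any of screwdriver, glue, screw_jar, sander, sanding_block, offcut, mug from where it was at the start of the episode above 0.04 m or angle between any of glue, screw_jar, mug's own z axis and vertical above 0.6 rad).
It also fails if it takes over 61 s, if anything falls off the work surface, if the arm or the gripper's body presses on something with over 40 N, if the wrist force passes 120 N, or if a joint passes its speed limit or range.

## Working session

There is one attempt and no reset: what is moved stays moved. The work goes in short steps, each a Python script; the robot and the scene stay as the last script left them, time stands still between calls to the robot, and variables do not carry over. Pictures are saved under pics/ and viewed, at most 10 in all, crops included, and the job is handed in when it is done.

```bash
mkdir -p pics; ls
python3 - <<'E'
from plant import r, vision, models, telemetry
import cv2, numpy as np
for c in ("top","side"):
    im=vision.snapshot(c); cv2.imwrite(f"pics/{c}0.png",im[:,:,::-1])
    k=vision.get_calibration(c); print(c,{a:np.round(b,4).tolist() for a,b in k.items()})
    for t in ("case","insert_a","insert_b","key_grip","cover_grip","hole_a","hole_b"):
        print(t,[(np.round(d["at"],3).tolist(),round(d["score"],2)) for d in models.mark_of(t,c)][:5])
print(telemetry.current_t(), r.nose_length)
E
```

```text
pics
top {'fx': 403.5761, 'fy': 403.5761, 'cx': 319.0566, 'cy': 197.4907, 'D': [-0.0631, 0.0, 0.0, 0.0, 0.0], 'position': [0.3701, -0.007, 1.1207], 'orientation': [-0.0607, 0.7054, -0.7041, 0.0546]}
case [([0.732, 0.092, -0.002], 0.65), ([0.531, 0.22, 0.001], 0.62)]
insert_a [([0.588, 0.307, 0.07], 0.73), ([0.484, 0.13, 0.07], 0.65)]
insert_b [([0.588, 0.307, 0.07], 0.73), ([0.484, 0.13, 0.07], 0.65)]
key_grip [([0.531, 0.213, 0.051], 0.46), ([0.482, 0.127, 0.068], 0.21)]
cover_grip [([0.323, -0.292, 0.036], 0.8), ([0.531, -0.22, 0.051], 0.73)]
hole_a [([0.594, -0.134, 0.002], 0.94), ([0.244, -0.27, 0.002], 0.88), ([0.399, -0.313, -0.002], 0.76), ([0.473, -0.311, -0.003], 0.7)]
hole_b [([0.594, -0.134, 0.002], 0.94), ([0.244, -0.27, 0.002], 0.88), ([0.399, -0.313, -0.002], 0.76), ([0.473, -0.311, -0.003], 0.7)]
side {'fx': 466.7245, 'fy': 466.7245, 'cx': 314.4185, 'cy': 197.9122, 'D': [-0.0766, 0.0, 0.0, 0.0, 0.0], 'position': [0.2025, -1.0025, 1.0531], 'orientation': [-0.395, 0.902, -0.1615, 0.0661]}
case [([0.534, 0.215, -0.001], 0.72)]
insert_a [([0.478, 0.127, 0.067], 0.76), ([0.588, 0.311, 0.07], 0.57)]
insert_b [([0.478, 0.127, 0.067], 0.76), ([0.588, 0.311, 0.07], 0.57)]
key_grip [([0.533, 0.219, 0.053], 0.65)]
cover_grip [([0.534, -0.223, 0.048], 0.87), ([0.317, -0.29, 0.035], 0.55)]
hole_a [([0.397, -0.308, 0.002], 0.94), ([0.243, -0.268, -0.001], 0.78), ([0.474, -0.312, 0.002], 0.55)]
hole_b [([0.397, -0.308, 0.002], 0.94), ([0.243, -0.268, -0.001], 0.78), ([0.474, -0.312, 0.002], 0.55)]
0.8 0.025
```

View pics/top0.png

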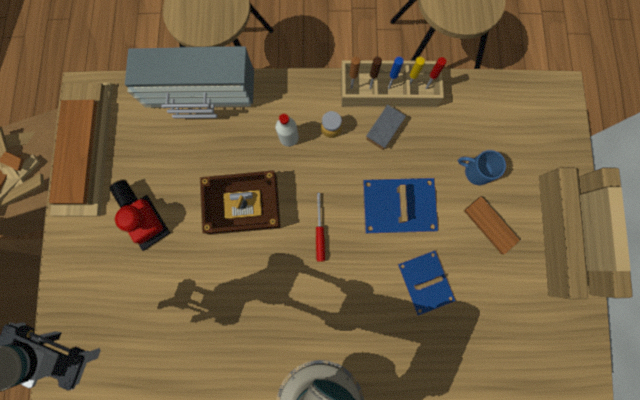

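View pics/side0.png

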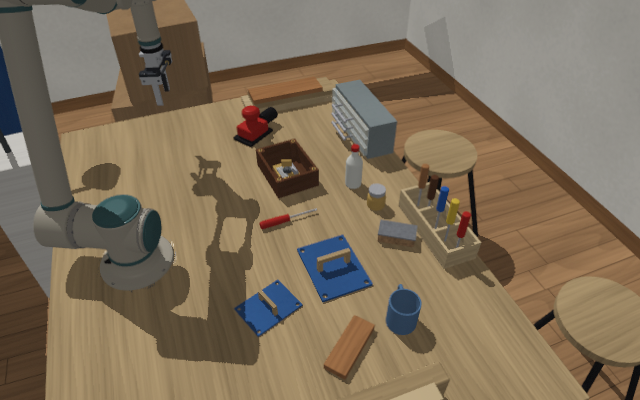

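The top view shows the large blue cover at (400,205), a smaller blue look-alike at (427,282) and the case at (240,203). For the cover, the candidates are those two plates. I choose the larger one at (400,205), with 150x200 to be confirmed in the crop. There is only one open case; the network's other "case" hit at (0.73,0.09) is the glue/jar area.

```bash
cat > h.py <<'E'
import numpy as np, cv2
from scipy.spatial.transform import Rotation as R
from plant import r, gripper_to, inverse_kinematics, vision, models, telemetry
def cam(c):
    k=vision.get_calibration(c); q=k["orientation"]
    W=R.from_quat([q[1],q[2],q[3],q[0]]).as_matrix().T
    K=np.array([[k["fx"],0,k["cx"]],[0,k["fy"],k["cy"]],[0,0,1]])
    return K,np.array(k["D"]),W,-W@np.array(k["position"])
def proj(c,P):
    K,D,W,t=cam(c); return cv2.projectPoints(np.array(P,float).reshape(-1,3),cv2.Rodrigues(W)[0],t,K,D)[0].reshape(-1,2)
def rect(im,c,cx,cy,z,w=400,h=300,s=0.0007):
    "orthophoto on plane z: columns grow along -y, rows along -x"
    u,v=np.meshgrid(np.arange(w),np.arange(h))
    P=np.stack([cx-(v-h/2)*s,cy-(u-w/2)*s,np.full(u.shape,z)],-1)
    m=proj(c,P).astype(np.float32).reshape(h,w,2)
    return cv2.remap(im,m[...,0],m[...,1],cv2.INTER_CUBIC)
def quat(yaw): # tool down, its y axis at world angle yaw+90deg, x axis at yaw
    q=(R.from_euler('z',yaw)*R.from_euler('x',np.pi)).as_quat(); return [q[3],q[0],q[1],q[2]]
def corners(x,y,yaw,z):
    c,s=np.cos(yaw),np.sin(yaw)
    return np.array([[x+c*a-s*b,y+s*a+c*b,z] for a,b in((.062,.087),(.062,-.087),(-.062,-.087),(-.062,.087))])
E
python3 - <<'E'
from h import *
pan=[]
for c in("top","side"):
    im=cv2.imread(f"pics/{c}0.png"); row=[]
    for (x,y,yaw,z) in((.5335,.218,.083,.07),(.5335,-.2225,.015,.008)):
        p=rect(im,c,x,y,z)
        for q in corners(x,y,yaw,z): cv2.circle(p,(int(200-(q[1]-y)/.0007),int(150-(q[0]-x)/.0007)),10,(0,255,0),1)
        cv2.drawMarker(p,(200,150),(0,255,0),0,8); row.append(p)
    pan.append(np.hstack(row))
cv2.imwrite("pics/rect0.png",np.vstack(pan))
E
```

```text
(no output)
```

View pics/rect0.png

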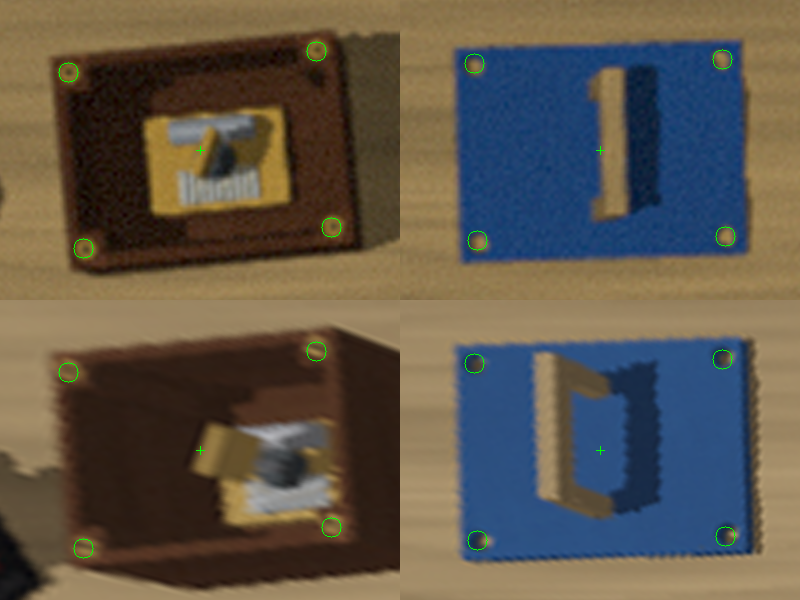

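The inserts and holes sit within about 1 mm of the green circles in both views, so the case and cover poses are good and the size confirms this is the larger cover. The key blade seems rotated, so I'll look closer at it.

Run:
```python
from h import *
pan=[]
x,y,cy=.5335,.218,.083
for c in("top","side"):
    im=cv2.imread(f"pics/{c}0.png"); row=[]
    for th in (0,.45):
        p=rect(im,c,x,y,.066,s=.0003); a=cy-th; C,S=np.cos(a),np.sin(a)
        for z in(.066,.040):
            V=np.array([[x+C*i-S*j,y+S*i+C*j,z] for i,j in((.018,.004),(.018,-.004),(-.018,-.004),(-.018,.004))])
            # project to plane .066 along camera rays
            o=np.array(vision.get_calibration(c)["position"]); V=o+(V-o)*((.066-o[2])/(V[:,2:]-o[2]))
            pts=np.stack([200-(V[:,1]-y)/.0003,150-(V[:,0]-x)/.0003],1).astype(np.int32)
            cv2.polylines(p,[pts],True,(0,255,0) if z>.05 else (255,0,255),1)
        row.append(p)
    pan.append(np.hstack(row))
cv2.imwrite("pics/key0.png",np.vstack(pan))
```

```text
(no output)
```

View pics/key0.png

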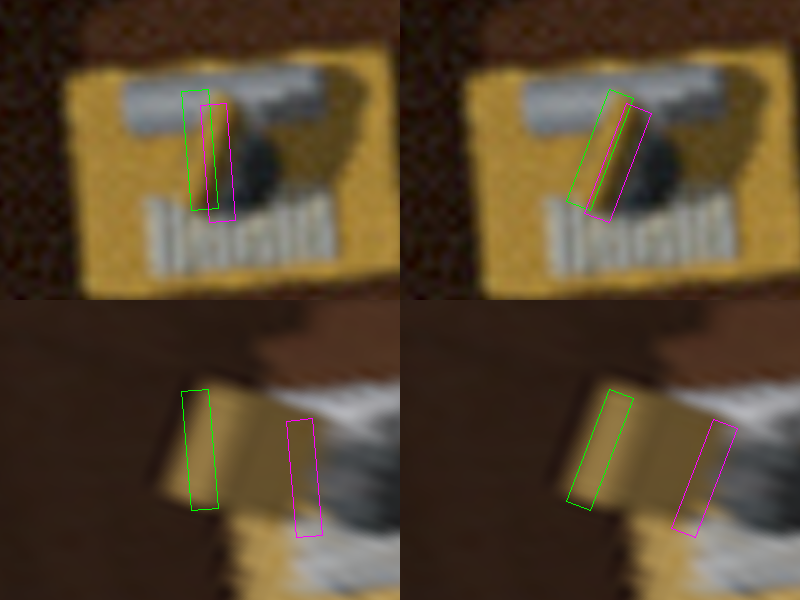

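The right-hand overlay fits: the key stands at θ≈0.45 rad, about 1–2 mm to the left of its nominal spot. Next I check the wrist range for the windings.

Run:
```python
from h import *
for th in (.45,1.0,1.7,2.4,3.0):
    for k in(0,1):
        a=.083-th+k*np.pi
        for z in (.066,.16):
            q=inverse_kinematics([.5335,.218,z],quat(a)); print(th,k,z,None if q is None else np.round(q,3))
for x,y,yaw,z in((.5335,-.2225,.015,.055),(.5335,.218,.083,.14)):
    for o in (np.pi/2,-np.pi/2,0): 
        q=inverse_kinematics([x,y,z],quat(yaw+o)); print(o,None if q is None else np.round(q,3))
```

```text
0.45 0 0.066 [ 0.267  0.375  1.692 -0.     1.075  2.205]
0.45 0 0.16 [ 0.267  0.297  1.556 -0.     1.288  2.205]
0.45 1 0.066 [ 0.267  0.375  1.692  0.     1.075 -0.937]
0.45 1 0.16 [ 0.267  0.297  1.556  0.     1.288 -0.937]
1.0 0 0.066 None
1.0 0 0.16 None
1.0 1 0.066 [ 0.267  0.375  1.692  0.     1.075 -0.387]
1.0 1 0.16 [ 0.267  0.297  1.556  0.     1.288 -0.387]
1.7 0 0.066 None
1.7 0 0.16 None
1.7 1 0.066 [ 0.267  0.375  1.692 -0.     1.075  0.313]
1.7 1 0.16 [ 0.267  0.297  1.556 -0.     1.288  0.313]
2.4 0 0.066 [ 0.267  0.375  1.692  0.     1.075 -2.128]
2.4 0 0.16 [ 0.267  0.297  1.556  0.     1.288 -2.128]
2.4 1 0.066 [ 0.267  0.375  1.692 -0.     1.075  1.013]
2.4 1 0.16 [ 0.267  0.297  1.556 -0.     1.288  1.013]
3.0 0 0.066 [ 0.267  0.375  1.692  0.     1.075 -1.528]
3.0 0 0.16 [ 0.267  0.297  1.556  0.     1.288 -1.528]
3.0 1 0.066 [ 0.267  0.375  1.692 -0.     1.075  1.613]
3.0 1 0.16 [ 0.267  0.297  1.556 -0.     1.288  1.613]
1.5707963267948966 [-0.515  0.388  1.702  0.     1.052 -0.53 ]
-1.5707963267948966 [-0.515  0.388  1.702 -0.     1.052  2.611]
0 [-0.515  0.388  1.702 -0.     1.052  1.04 ]
1.5707963267948966 [ 0.267  0.311  1.587 -0.     1.243  0.184]
-1.5707963267948966 None
0 [ 0.267  0.311  1.587 -0.     1.243  1.755]
```

Run:
```python
from h import *
T=telemetry
x,y,a=.5335,.219,.083-.45+np.pi
gripper_to(.045,40)
r.move_to([x,y,.20],quat(a))
print("hit",r.move_l([x,y,.065],vel=.1,guard=8),T.current_ee_pos(),T.current_t())
gripper_to(0.0,40)
print("open",T.current_opening(),T.current_finger_force(),T.current_wrist_force())
q=np.array(T.current_joints()); print(np.round(q,3))
for k in range(1,6):
    p=q.copy(); p[5]+=.4*k; r.movej(p)
    print(k,np.round(T.current_torque(),3),np.round(T.current_wrist_force(),1),round(T.current_opening(),4),T.current_joints()[5],T.current_t())
```

```text
hit False [0.53403635 0.2191745  0.06566987] 4.925
open 0.0005405882467726901 0.0 [-0.00285345 -0.29384873  0.96341372]
[ 0.269  0.376  1.692 -0.     1.073 -0.935]
1 [-0.066  0.017  0.015] [ 0.3 -0.3  0.5] 0.0003 -0.5374419332502731 6.2
2 [-0.053  0.04  -0.003] [-0.1  1.1 -0.4] 0.0005 -0.13844455436940623 6.6667
3 [-0.068  0.072  0.006] [-0.  -0.2  0.2] 0.0001 0.261160217613169 7.1333
4 [-0.085  0.114  0.004] [-0.8  0.1 -0.4] 0.0007 0.6610548703198623 7.6
5 [-0.082  0.106 -0.046] [-0.6 -0.4 -0.3] 0.0005 1.0610576178983087 8.0667
```

Run:
```python
from h import *
s=vision.snapshot("side")[:,:,::-1]; t=vision.snapshot("top")[:,:,::-1]
f=lambda im,c:cv2.resize(im[c[1]-50:c[1]+50,c[0]-65:c[0]+65],(400,308),interpolation=cv2.INTER_CUBIC)
cv2.imwrite("pics/miss.png",np.hstack([f(t,(240,200)),f(s,(290,160))]))
print(telemetry.current_ee_pos(),telemetry.current_tool_rot(),telemetry.current_opening())
```

```text
[0.53346107 0.21902376 0.06494831] [-2.26079237e-05  9.25424333e-01  3.78932449e-01 -5.45964098e-05] 5.487822394348947e-05
```

View pics/miss.png

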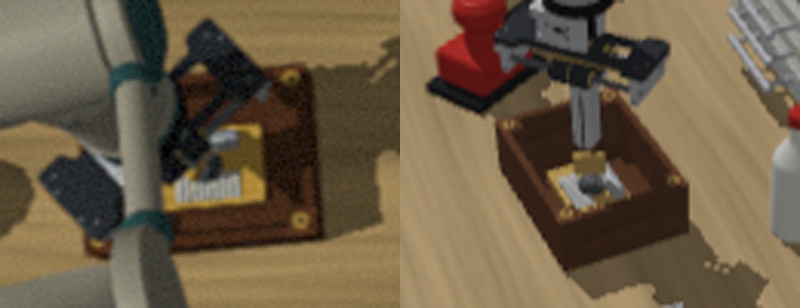

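Run:
```python
from h import *
P=[[.5335,.219,z] for z in(.04,.066,.09)]
for c,o in(("side",(225,110)),("top",(175,150))): print(c,np.round((proj(c,P)-o)*400/130).tolist())
```

```text
side [[186.0, 171.0], [185.0, 152.0], [184.0, 135.0]]
top [[198.0, 162.0], [192.0, 158.0], [186.0, 153.0]]
```

Run:
```python
from h import *
im=vision.snapshot("side")[:,:,::-1]
cv2.imwrite("pics/miss2.png",cv2.resize(im[100:190,235:335],(800,600)[:2] if 0 else (660,594),interpolation=cv2.INTER_CUBIC))
print(np.round((proj("side",[[.5335,.219,z] for z in(.04,.066,.09)])-(235,100))*6.6).tolist())
for t in("key_grip","winding_key"):print([(np.round(d["at"],3).tolist(),round(d["score"],2)) for d in models.mark_of(t,"side")] if t=="key_grip" else [(np.argwhere(d["pixels"]).mean(0),d["pixels"].sum()) for d in models.regions_of(t,"side")])
```

```text
[[333.0, 432.0], [331.0, 393.0], [328.0, 356.0]]
[([0.53, 0.221, 0.053], 0.45)]
[]
```

View pics/miss2.png

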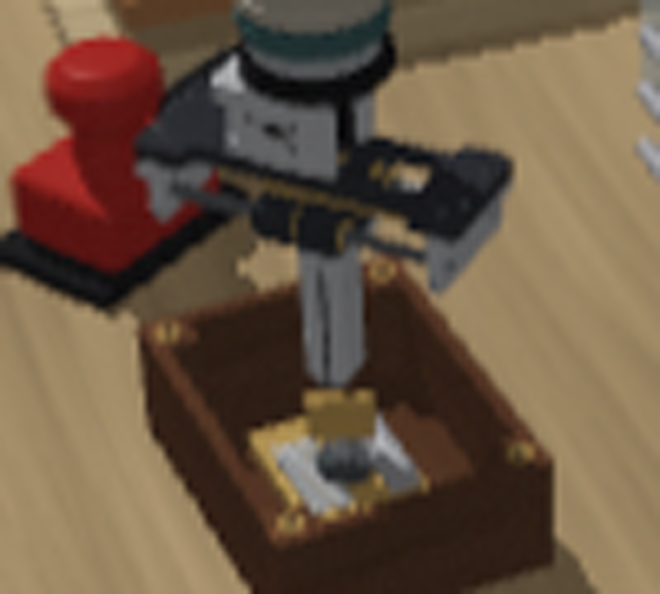

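The picture shows the closed fingertips ending at (330,385), just above the blade top at about (335,392). That is z≈0.07, not the 0.040 that the TCP reading implies, so the fingers closed above the key. A gentle guarded touch on the blade top (known z=0.066) will give the true tip height.

Run:
```python
from h import *
T=telemetry
p=T.current_ee_pos(); print(T.current_t())
print(r.move_l([p[0],p[1],p[2]-.03],vel=.02,guard=5),T.current_ee_pos(),T.current_wrist_force(),T.current_t())
```

```text
8.3167
True [0.53355643 0.21903063 0.05300524] [-0.78236924 -0.74674825  4.60649447] 9.0917
```

Run:
```python
from h import *
T=telemetry
s=vision.snapshot("side")[:,:,::-1];c1=s[120:190,250:320]
x,y,a=.5335,.219,.083-.45+np.pi
r.move_l([x,y,.085],vel=.1)
gripper_to(.045,40); print(T.current_opening())
r.move_to([x,y,.085],quat(a))
s=vision.snapshot("side")[:,:,::-1];c2=s[100:190,235:335]
print(r.move_l([x,y,.036],vel=.04,guard=5),T.current_ee_pos(),T.current_wrist_force(),T.current_t())
s=vision.snapshot("side")[:,:,::-1];c3=s[120:190,250:320]
cv2.imwrite("pics/c.png",np.hstack([cv2.resize(c,(400,400),interpolation=cv2.INTER_CUBIC) for c in(c1,c3)]))
print(np.round((proj("side",[[x,y,z] for z in(.028,.04,.066)])-(250,120))*400/70).tolist())
```

```text
0.044714510223824395
False [0.53377636 0.21909183 0.0363229 ] [0.67921641 0.01464423 0.93653319] 13.6167
[[204.0, 275.0], [203.0, 260.0], [200.0, 226.0]]
```

View pics/c.png

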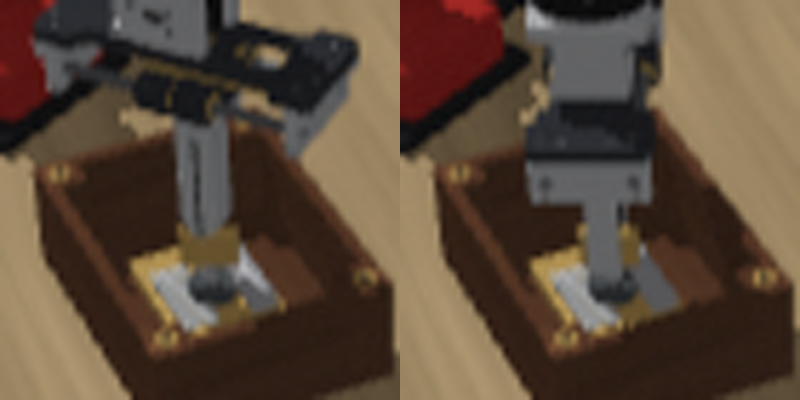

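The left panel shows the closed fingertips resting on the blade top; the right panel shows the open fingers straddling it. The tips are about 12 mm higher than the TCP reading implies. Closing now.

Run:
```python
from h import *
T=telemetry
r.move_l([.5335,.219,.041],vel=.05)
gripper_to(0.0,40)
print("open",T.current_opening(),T.current_finger_force(),T.current_wrist_force(),T.current_torque())
if T.current_opening()>.005:
    q=np.array(T.current_joints()); print(np.round(q,3))
    for d in (.4,.8,1.2,1.6,2.0,2.3):
        p=q.copy(); p[5]+=d; r.movej(p)
        print(d,np.round(T.current_torque(),3),np.round(T.current_wrist_force(),1),round(T.current_opening(),4),T.current_joints()[5],T.current_t())
```

```text
open 0.007646508687784131 39.99272704124451 [-0.1746161  -4.08989776  0.99616682] [-0.69886491  0.13775937  0.08001662]
[ 0.268  0.4    1.722 -0.002  1.02  -0.935]
0.4 [-0.195  0.011 -0.132] [ 0.5 -0.9  0.1] 0.0078 -0.5373233818604329 15.05
0.8 [-0.103 -0.112 -0.042] [ 0.6 -0.7 -0.8] 0.008 -0.13839844687602787 15.5167
1.2 [ 0.034 -0.299 -0.022] [ 2.9  0.1 -2.2] 0.0072 0.26121415027590894 15.9833
1.6 [ 0.14  -0.57  -0.032] [ 2.7  0.7 -3. ] 0.0075 0.6611068631717405 16.45
2.0 [ 0.057 -0.86  -0.058] [ 5.9 -0.3 -4.4] 0.0076 1.0610124299423096 16.9167
2.3 [ 0.056 -0.964  0.008] [ 6.2 -0.9 -5.8] 0.0078 1.3617822040744125 17.3083
```

Run:
```python
from h import *
T=telemetry
q=np.array(T.current_joints()); q0=-.935
for d in (2.4,2.48,2.54,2.6,2.66):
    p=q.copy(); p[5]=q0+d; r.movej(p); r.hold(.1)
    print(d,np.round(T.current_torque(),3),np.round(T.current_joint_efforts()[5],3),np.round(T.current_wrist_force(),1),round(T.current_opening(),4),T.current_joints()[5])
s=vision.snapshot("side")[:,:,::-1];cv2.imwrite("pics/w_side.png",s)
print(T.current_t())
```

```text
2.4 [-0.033 -0.678  0.001] -0.031 [ 3.6 -1.4 -3.6] 0.0076 1.4620293515117977
2.48 [-0.063 -0.667  0.096] -0.006 [ 3.5 -1.1 -4.9] 0.0073 1.54283722107021
2.54 [-0.171 -0.743  0.091] 0.034 [ 4.  -1.1 -3.5] 0.0073 1.603345167983937
2.6 [-0.195 -0.73   0.457] 0.445 [ 5.3 -1.3 -4.3] 0.0079 1.6630501206151365
2.66 [-0.264 -0.758  0.649] 0.614 [ 5.5 -1.8 -4.8] 0.0079 1.7232359263560644
19.1083
```

Torque rises sharply between 2.54 and 2.60 rad of turning, matching the expected 2.55, so the key is at its stop. Releasing it and moving to the cover.

Run:
```python
from h import *
T=telemetry
q=np.array(T.current_joints()); q[5]=-.935+2.57; r.movej(q)
gripper_to(.045)
p=T.current_ee_pos(); r.move_l([p[0],p[1],.20],vel=.2)
gripper_to(.06)
x,y=.5335,-.2225
r.move_to([x,y,.20],quat(.015))
im=vision.snapshot("top")[:,:,::-1]; cv2.imwrite("pics/w_top.png",im)
print("hit",r.move_l([x,y,.046],vel=.1,guard=6),T.current_ee_pos(),T.current_wrist_force(),T.current_t())
s=vision.snapshot("side")[:,:,::-1]
a=rect(im,"top",.5335,.218,.066,s=.0003)
cv2.imwrite("pics/d.png",np.hstack([a,cv2.resize(s[210:310,280:390],(330,300),interpolation=cv2.INTER_CUBIC)]))
```

```text
hit False [ 0.53395168 -0.22274963  0.04662233] [ 0.81723264 -0.04935866  0.31044272] 24.8667
```

View pics/d.png

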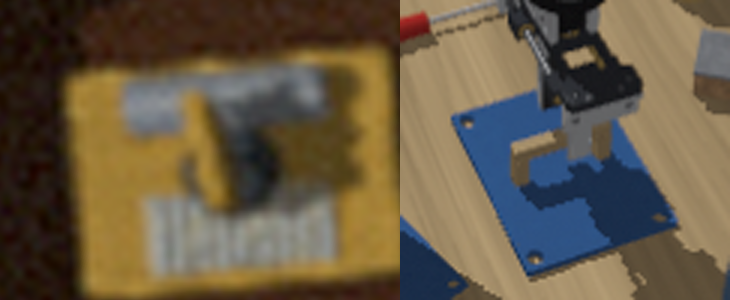

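Left: the key now leans about +13°, as expected at θ=3.0. Right: the fingers straddle the handle bar. Gripping and carrying.

Run:
```python
from h import *
T=telemetry
gripper_to(0.0,45)
print("open",T.current_opening(),T.current_finger_force(),T.current_wrist_force())
p=np.array(T.current_ee_pos()); print(p)
if T.current_opening()>.01:
    z0=.0466
    r.move_l([p[0],p[1],.25],vel=.2)
    r.move_to([.5335,.218,.25],quat(.083))
    r.move_l([.5335,.218,z0+.105],vel=.12); r.hold(.3)
    print(T.current_ee_pos(),T.current_opening(),T.current_wrist_force(),T.current_t())
    pan=[]
    for c in("top","side"):
        im=vision.snapshot(c)[:,:,::-1]; cv2.imwrite(f"pics/f_{c}.png",im)
        for t in("hole_a","insert_a","cover_grip"): print(c,t,[(np.round(d["at"],4).tolist(),round(d["score"],2)) for d in models.mark_of(t,c)][:4])
        p=rect(im,c,.5335,.218,.113)
        for q in corners(.5335,.218,.083,.113): cv2.circle(p,(int(200-(q[1]-.218)/.0007),int(150-(q[0]-.5335)/.0007)),10,(0,255,0),1)
        pan.append(p)
    cv2.imwrite("pics/f.png",np.hstack(pan))
```

```text
open 0.0006542971019865236 0.0 [-0.35066301 -0.31272931  0.55523829]
[ 0.53349651 -0.222524    0.04600462]
```

The fingers closed above the bar. I had the sign wrong: the touch showed tip = TCP reading + 13 mm (blade top 0.066 at TCP 0.053). So I need to go about 27 mm lower.

Run:
```python
from h import *
T=telemetry
gripper_to(.06,45)
print("hit",r.move_l([.5335,-.2225,.020],vel=.06,guard=6),T.current_ee_pos(),T.current_t())
gripper_to(0.0,45)
print("open",T.current_opening(),T.current_finger_force(),T.current_wrist_force())
p=np.array(T.current_ee_pos()); print(p)
if T.current_opening()>.01:
    z0=p[2]
    r.move_l([p[0],p[1],.23],vel=.2)
    r.move_to([.5335,.218,.23],quat(.083))
    r.move_l([.5335,.218,z0+.105],vel=.12); r.hold(.3)
    print(T.current_ee_pos(),T.current_opening(),T.current_wrist_force(),T.current_t())
    pan=[]
    for c in("top","side"):
        im=vision.snapshot(c)[:,:,::-1]; cv2.imwrite(f"pics/f_{c}.png",im)
        for t in("hole_a","insert_a","cover_grip"): print(c,t,[(np.round(d["at"],4).tolist(),round(d["score"],2)) for d in models.mark_of(t,c)][:4])
        p=rect(im,c,.5335,.218,.113)
        for q in corners(.5335,.218,.083,.113): cv2.circle(p,(int(200-(q[1]-.218)/.0007),int(150-(q[0]-.5335)/.0007)),10,(0,255,0),1)
        pan.append(p)
    cv2.imwrite("pics/f.png",np.hstack(pan))
```

```text
hit False [ 0.53337088 -0.22240834  0.01957742] 27.5167
open 0.013882255940963902 44.97454047203064 [0.02006066 0.63356892 0.62809464]
[ 0.53349914 -0.22241348  0.02007104]
[0.53375975 0.21807567 0.12559871] 0.013860287443188552 [-0.06307643 -0.38687873 -3.12766309] 32.4417
top hole_a [([0.4818, 0.126, 0.1022], 0.92), ([0.4002, -0.311, -0.0018], 0.86), ([0.2472, -0.2692, -0.0], 0.73)]
top insert_a [([0.4809, 0.1283, 0.0689], 0.97)]
top cover_grip [([0.3238, -0.2922, 0.0347], 0.92), ([0.5317, 0.219, 0.1538], 0.89)]
side hole_a [([0.4013, -0.3109, 0.0], 0.96), ([0.585, 0.3133, 0.0985], 0.93), ([0.2431, -0.2675, 0.0013], 0.75), ([0.4778, 0.1242, 0.1063], 0.7)]
side insert_a [([0.4778, 0.1248, 0.0636], 0.94)]
side cover_grip [([0.3203, -0.2917, 0.0356], 0.96), ([0.5345, 0.2149, 0.1562], 0.59), ([0.5342, 0.2139, -0.0017], 0.17)]
```

View pics/f.png

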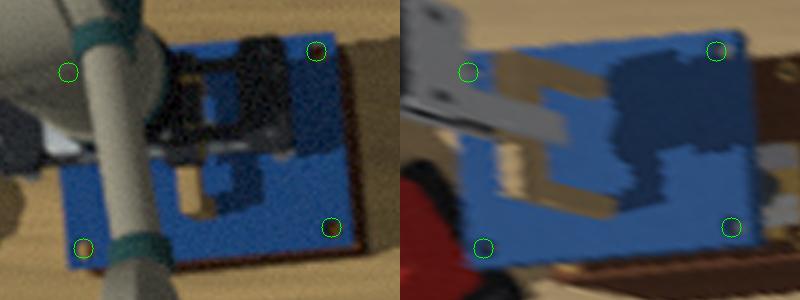

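The cover's holes sit within about 1 mm of the predicted circles in both views, at the commanded height (underside about 0.105). Lowering 20 mm to the hover height.

Run:
```python
from h import *
T=telemetry
print(r.move_l([.5335,.218,.020+.086],vel=.05,guard=8)); r.hold(.5)
print(T.current_ee_pos(),T.current_opening(),T.current_wrist_force(),T.current_torque(),T.current_t())
pan=[]
for c in("top","side"):
    im=vision.snapshot(c)[:,:,::-1]
    for t in("hole_a","cover_grip"): print(c,t,[(np.round(d["at"],4).tolist(),round(d["score"],2)) for d in models.mark_of(t,c) if d["at"][1]>0])
    p=rect(im,c,.5335,.218,.094)
    for q in corners(.5335,.218,.083,.094): cv2.circle(p,(int(200-(q[1]-.218)/.0007),int(150-(q[0]-.5335)/.0007)),10,(0,255,0),1)
    pan.append(p)
cv2.imwrite("pics/g.png",np.hstack(pan))
```

```text
False
[0.53355644 0.21800442 0.10613764] 0.013709129819591945 [ 1.0054042   0.34157764 -3.75376603] [-0.04301079  0.13639384 -0.01190891] 33.875
top hole_a [([0.4779, 0.1243, 0.084], 0.7)]
top cover_grip [([0.5313, 0.2219, 0.1341], 0.79)]
side hole_a [([0.4774, 0.1265, 0.0858], 0.66)]
side cover_grip [([0.5323, 0.2178, 0.134], 0.9)]
```

View pics/g.png

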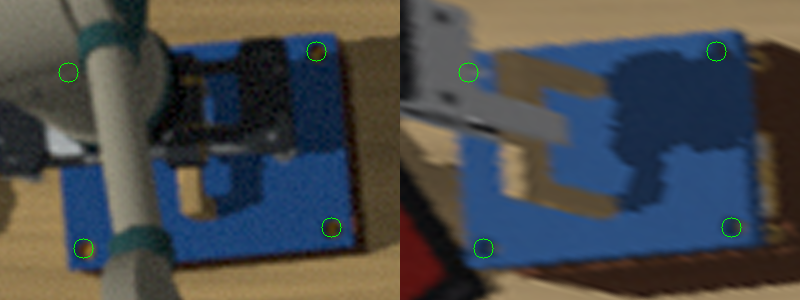

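In both views the holes sit inside the predicted circles, which come from the insert positions. The underside is at about 0.085 (15 mm above the rim) and there is no contact force. Handing in.

```bash
python3 -c "
from plant import r
print(r.sign_off())"
```

```text
the job is handed in; nothing more can be done
None
```

I wound the key to its stop and handed the job in with the cover gripped and level about 15 mm above the rim, its holes within about 2 mm of the inserts by camera; the judge's verdict was not shown.

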